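# Change a water filter cartridge and rebuild the stack with a fresh seal

## Task

Change the filter on the blue-posted stand. First lift the dirty brown cartridge off the stand and set it upright in the yellow tray; then swing the grey fixture's frame lid up by its black bar, past vertical so it stays open, and take out the orange seal ring. Build the stack on the stand in this order, each part seated fully down: seal ring flat around the post, then the clean cream-white cartridge upright, then the blue cap with its knob up.

Things in the scene. Friction and masses are not known exactly. Their poses are not given: they have to be found in the camera images.
- used_centre (a point): Dirty dark-brown filter cartridge, an upright tube 54 mm in diameter, 70 mm tall, open bore 34 mm through it, about 90 g. It starts standing on the stand with the post's tip in its bore. Point: its centre, 35 mm above its underside; z along the tube.
- new_centre (a point): Clean cartridge, cream with a white lattice, same shape: upright tube 54 mm in diameter, 70 mm tall, bore 34 mm, about 90 g, standing on the table. Point: its centre, 35 mm above its underside; z along the tube.
- seal_centre (a point): Orange rigid seal ring lying flat, 60 mm outside and 34 mm inside diameter, 10 mm thick, about 25 g. It starts in the fixture, on a pedestal of 48 mm diameter whose flat top is 28 mm above the table, around a centring boss of 26 mm diameter that rises 12 mm above that top; around the pedestal the fixture's plate is 12 mm high. Point: its centre, 5 mm above its underside; z is its axis.
- cap_knob (a point): Blue round cap 70 mm in diameter with a black knob on top (30 mm in diameter, 22 mm tall), standing on the table, about 60 g. From below: a skirt 10 mm deep, 62 mm inside diameter, which goes over the top of a cartridge; a top plate 8 mm thick; the knob. 40 mm tall in all. Point: centre of the knob, 29 mm above the cap's lower rim and 19 mm above the plate face that rests on the cartridge; z is up along the knob.
- stand: Stand fixed to the table: grey round foot 100 mm in diameter, 12 mm high; on it a blue shoulder 48 mm in diameter whose flat top is 25 mm above the table; from that a blue centre post 26 mm in diameter rises another 26 mm (tapered tip, top at 51 mm). Parts are stacked on the shoulder around the post. Origin: on the post's axis at table height; z up.
- tray: Yellow open tray fixed to the table, 130 by 130 mm outside, 30 mm high, walls and floor 5 mm. Origin: centre of its underside at table height; z up, x and y along its sides.
- lid (a joint): Angle of the fixture's frame lid: 0 closed (level), grows as it opens, 1.57 upright, stop at 1.9 rad. Light (120 g), hinge nearly free: it falls shut before vertical and falls open to the stop past it.
- lid_bar (a point): Middle of the lid's black grip bar: a round bar 10 mm in diameter, 80 mm long, along the fixture's y axis, 160 mm from the hinge axis and 50 mm above the table when closed. It overhangs the fixture on the side away from the hinge. Between the bar and the lid's next cross-piece is an opening 41 mm deep and 64 mm wide. The bar can be pinched from above and turns freely between the fingers. Axes turn with the lid.
- lid_hinge (a point): Middle of the lid's hinge axis, on the fixture's far side, 50 mm above the table. The fixture (aluminium plate 130 by 110 mm, fixed to the table) has the seal ring 55 mm from this point towards the bar. y along the hinge axis; with the lid closed x points from the bar to the hinge. Frame lid 80 mm wide; opening swings the bar up and over towards the hinge side.

How it is judged:
By the outcome, as a careful person would: the job done as asked, in the order asked, and still so for the second after the job is handed in, with the robot touching nothing.
It also fails if it takes over 141 s, if anything falls off the work surface, if the arm or the gripper's body presses on something with over 40 N, if the wrist force passes 120 N, or if a joint passes its speed limit or range.

## Robot

A 6-joint arm with a two-finger parallel gripper is mounted at the origin on the work surface. World frame = base frame: x ahead of the robot, y to its left, z up, the work surface at z = 0. Lengths are in m, angles in rad, forces in N, time in s.
With the tool pointing down it reaches from about 0.325 to 0.775 m from the base axis. Payload 5.5 kg.
Tool frame: the origin (TCP) lies between the finger pads; the fingertips stand 8 mm ahead of it and the grasp point (between the pads) lies 11 mm behind it (tcp_to_tips is the distance from the TCP to the fingertips, in m); z points along the fingers, y is the direction in which the jaws open and shut (so a half turn about z gives the same grasp; the last joint's range is limited). The gripper opens to 88 mm and grips with 3 to 60 N. Pads are 20 mm wide; open, the fingers measure 115 mm over their backs; the gripper's body (75 mm by 178 mm) begins 61 mm behind the grasp point.
Start: joints at [1.109, 0.091, 1.231, -0, 1.82, -0.057], TCP at [0.236, 0.552, 0.231] pointing down, gripper open.
Joint ranges: [-2.87, 2.87], [-0.86, 2.18], [0.17, 2.46], [-1.51, 4.65], [0.06, 2.69], [-2.65, 2.65]. Speed limits (rad/s): [2.57, 2.57, 3.01, 3.14, 3.14, 3.14].

## Interface

Orientations are given as a unit quaternion [w, x, y, z].
In Python, from bench import * gives the robot as it stands. Calls block until the motion is done:
- move_to(position, orientation): joint-space move of the TCP to a pose.
- move_l(position, speed=0.15, orientation=None): straight line of the TCP; orientation=None keeps the orientation; speed is the mean speed in m/s.
- movej(angles): joint-space move.
- gripper_open() and close(): open the fingers fully, or close them until they stop; the grip force is fixed at half the most.
- hold(seconds).
- inverse_kinematics(position, orientation): joint angles nearest the present ones, or None.
- state(): the state.
- get_image(name): name is "side" or "top" or "wrist"; returns a dict with "frame" (480x640x3 uint8, blue, green, red), "depth" (480x640 float32, m along the optical axis (not along the pixel's ray), 0 where there is no reading), "camera_matrix" (3x3 intrinsics, pixels), "view" (4x4, takes a point from world to camera coordinates). Camera axes: x right, y up, looking along -z (the intrinsics and any distortion apply to the point x, -y, -z); pixel columns grow to the right and rows downward; lengths in m; the calibration is good to about 2 mm. The wrist camera is an equidistant fisheye: a pixel r from the principal point sees the ray r / f radians off the axis. A picture is of the moment at which its call begins.
A pose or a line that the arm cannot do raises IKError and nothing moves.
- job_done(): hands the job in, once; it reports no verdict.
The state is a dict: "time": time; "joint_pos": joint angles; "dq": joint speeds; "joint_torque": joint torques, N m; "ee_pos": TCP position; "ee_rot": TCP orientation; "ft_force": force on the tool from outside, world axes, zero at the start; "moment": the same for the moment, N m; "finger_gap": finger opening in m.
Only numpy, scipy, OpenCV 4.12 (cv2) and the standard library are available. Lean on these libraries where they do the work, as an engineer would, in place of code of your own. Each camera call takes 0.05 s, during which the arm holds its last target.

## Working session

There is one attempt and no reset: what is moved stays moved. The work goes in short steps, each a Python script; the robot and the scene stay as the last script left them, time stands still between calls to the robot, and variables do not carry over. Pictures are saved under pics/ and viewed, and the job is handed in when it is done.

```bash
ls; mkdir -p pics; python3 - <<'E'
from bench import *
import cv2,numpy as np
s=state()
print(s)
for n in ["side","top","wrist"]:
    im=get_image(n)
    cv2.imwrite(f"pics/{n}0.png",im["frame"])
    print(n,im["camera_matrix"],im["view"], [k for k in im])
    np.savez(f"{n}0.npz",**im)
E
```

```text
pics
{'time': 0.0, 'joint_pos': array([ 1.10930369e+00,  9.18243895e-02,  1.23190472e+00, -5.95499419e-05,
        1.81977368e+00, -5.66941910e-02]), 'dq': array([ 4.81735719e-05, -2.04507737e-03,  8.91121297e-04, -1.49857572e-03,
        1.06717709e-03, -1.63382488e-03]), 'joint_torque': array([-4.15455961e-04, -4.46468389e+01, -4.06436026e+01,  6.99673081e-02,
        2.96750525e-02, -1.36655103e-04]), 'ee_pos': array([0.23618984, 0.55124694, 0.22951686]), 'ee_rot': array([-2.16792424e-04,  2.01027223e-01,  9.79585189e-01, -9.30586608e-04]), 'ft_force': array([0.13280583, 0.71873512, 0.07480358]), 'moment': array([-0.00778535, -0.01528449,  0.04485596]), 'finger_gap': 0.08771991405799666}
side [[438.43957586   0.         327.53644303]
 [  0.         438.43957586 243.85511913]
 [  0.           0.           1.        ]] [[ 0.93887773 -0.34371573  0.01918594 -0.53194535]
 [ 0.24846269  0.7151564   0.65331281 -0.1783396 ]
 [-0.23827484 -0.60861385  0.75684495 -0.83802629]
 [ 0.          0.          0.          1.        ]] ['frame', 'depth', 'camera_matrix', 'view']
top [[518.63571216   0.         310.81855541]
 [  0.         518.63571216 233.07009389]
 [  0.           0.           1.        ]] [[-0.02340322 -0.9990788  -0.03596986  0.03425679]
 [ 0.99473197 -0.0268631   0.09892765 -0.53306678]
 [-0.09980278 -0.03346514  0.99444431 -0.91434287]
 [ 0.          0.          0.          1.        ]] ['frame', 'depth', 'camera_matrix', 'view']
wrist [[371.64829954   0.         320.89046499]
 [  0.         371.64829954 247.55901774]
 [  0.           0.           1.        ]] [[ 0.39230467  0.91982684 -0.00395425 -0.59958952]
 [-0.88782939  0.37752668 -0.26312086  0.03343862]
 [-0.24053279  0.10673424  0.96475478 -0.39121824]
 [ 0.          0.          0.          1.        ]] ['frame', 'depth', 'camera_matrix', 'view']
```

View pics/side0.png

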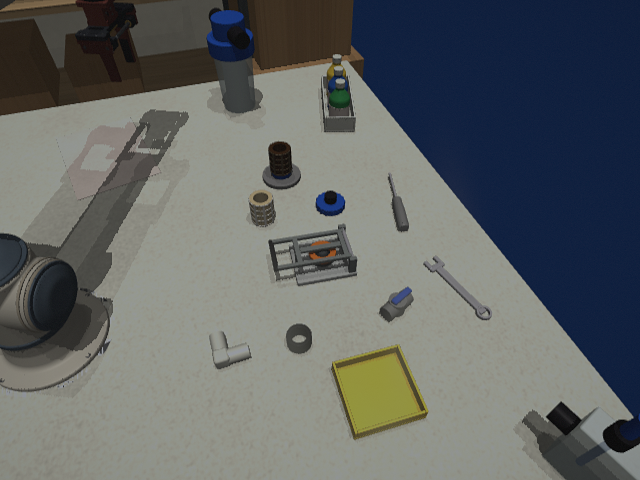

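View pics/top0.png

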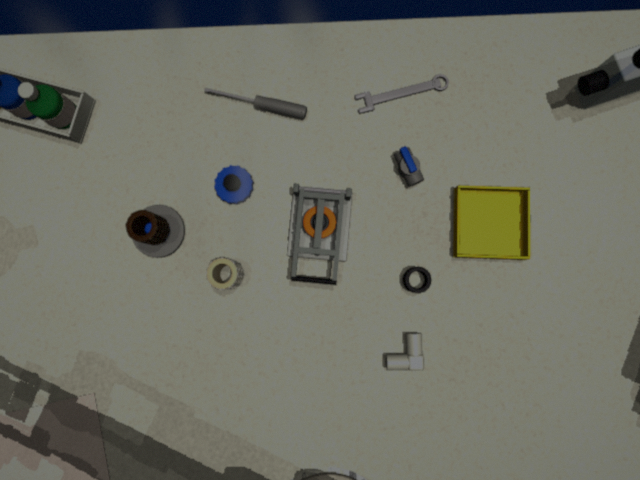

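View pics/wrist0.png

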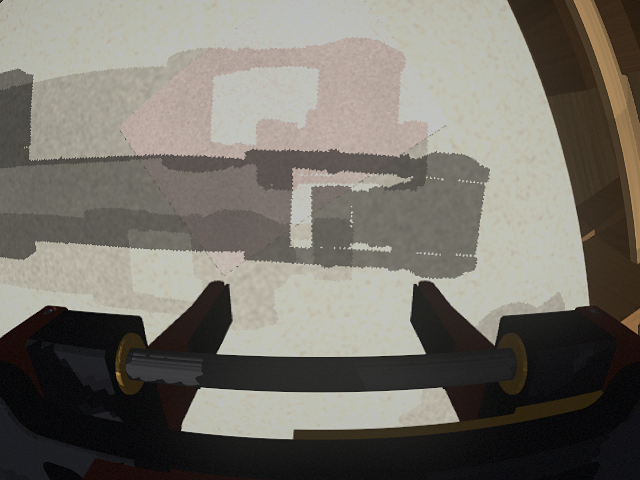

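The top view shows all the parts: brown cartridge (148,226) on the stand foot (157,231), cap (234,184), cream (225,273), fixture with seal (319,221) and black bar (313,280), tray (492,222). Next I'll measure them from depth, masks and rays in both views.

```bash
cat > h.py <<'E'
import cv2,numpy as np
def cloud(im):
    K=im["camera_matrix"];V=im["view"];d=im["depth"]
    v,u=np.mgrid[0:480,0:640]
    x=(u-K[0,2])/K[0,0]*d; y=-(v-K[1,2])/K[1,1]*d
    P=np.stack([x,y,-d],-1)
    W=(P-V[:3,3])@V[:3,:3]
    W[d<=0]=np.nan
    return W
def ray(im,u,v,z):
    K=im["camera_matrix"];V=im["view"]
    r=np.array([(u-K[0,2])/K[0,0],-(v-K[1,2])/K[1,1],-1.])
    R=V[:3,:3]; o=-R.T@V[:3,3]; r=R.T@r
    return o+r*(z-o[2])/r[2]
def proj(im,p):
    K=im["camera_matrix"];V=im["view"]
    c=V[:3,:3]@np.asarray(p)+V[:3,3]
    return K[0,0]*c[0]/-c[2]+K[0,2], K[1,1]*-c[1]/-c[2]+K[1,2]
def fitcirc(xy):
    A=np.c_[2*xy,np.ones(len(xy))];s=np.linalg.lstsq(A,(xy**2).sum(1),rcond=None)[0]
    return s[0],s[1],np.sqrt(s[2]+s[0]**2+s[1]**2)
E
python3 - <<'E'
from h import *
t=dict(np.load("top0.npz"));s=dict(np.load("side0.npz"))
for nm,im in (("top",t),("side",s)):
    W=cloud(im)
    boxes=dict(used=(110,195,190,260),new=(200,250,250,300),cap=(205,255,160,210),fix=(280,180,360,290),tray=(440,175,540,270)) if nm=="top" else None
    tab=W[(W[...,2]<0.01)&(W[...,2]>-0.02)]
    print(nm,"table z median",np.nanmedian(tab[:,2]))
    if nm=="top":
        for k,(a,b,c,d) in dict(used=(110,195,195,265),new=(200,250,250,300),cap=(210,160,258,208),fix=(280,175,360,290),tray=(445,178,540,268),seal=(298,200,340,242)).items():
            w=W[b:d,a:c].reshape(-1,3); z=w[:,2]
            h,e=np.histogram(z[np.isfinite(z)],bins=np.arange(-.01,.12,.005))
            print(k,[(round(x,3),int(n)) for x,n in zip(e,h) if n])
# masks
hsv=cv2.cvtColor(t["frame"],cv2.COLOR_BGR2HSV)
W=cloud(t)
def rep(n,m,z):
    m=m.astype(np.uint8); c,_=cv2.findContours(m,cv2.RETR_EXTERNAL,cv2.CHAIN_APPROX_NONE); c=max(c,key=cv2.contourArea)
    (x,y),r=cv2.minEnclosingCircle(c); P=np.array([ray(t,u,v,z)[:2] for u,v in c[:,0]])
    print(n,(x,y),r,"circ",fitcirc(P),"rect",cv2.minAreaRect((P*1000).astype(np.float32)))
rep("tray",((hsv[...,0]>22)&(hsv[...,0]<35)&(hsv[...,1]>150)),.03)
rep("seal",((hsv[...,0]>5)&(hsv[...,0]<20)&(hsv[...,1]>180)&(np.arange(640)>280)[None]),.038)
Z=W[...,2]
for n,(a,b,c,d),lo,hi,z in [("used top",(110,195,195,265),.08,.11,.095),("new top",(200,250,250,300),.06,.08,.07),("foot",(110,195,195,265),.006,.018,.012),("cap plate",(210,160,258,208),.012,.026,.018),("knob",(210,160,258,208),.034,.05,.04)]:
    m=np.zeros((480,640),bool); m[b:d,a:c]=((Z>lo)&(Z<hi))[b:d,a:c]
    rep(n,m,z); print(np.nanmedian(Z[m]))
E
python3 - <<'E'
import cv2
t=cv2.imread('pics/top0.png');cv2.imwrite('pics/tz0.png',cv2.resize(t[160:300,110:360],None,fx=3.2,fy=3.2,interpolation=2))
t=cv2.imread('pics/side0.png');cv2.imwrite('pics/sz0.png',cv2.resize(t[130:300,220:370],None,fx=3.5,fy=3.5,interpolation=2))
E
```

```text
top table z median -0.00010677874166184923
used [(np.float64(-0.01), 3), (np.float64(-0.005), 1675), (np.float64(0.0), 1868), (np.float64(0.005), 180), (np.float64(0.01), 975), (np.float64(0.015), 45), (np.float64(0.025), 22), (np.float64(0.03), 38), (np.float64(0.035), 37), (np.float64(0.04), 41), (np.float64(0.045), 78), (np.float64(0.05), 82), (np.float64(0.055), 37), (np.float64(0.06), 62), (np.float64(0.065), 43), (np.float64(0.07), 47), (np.float64(0.075), 56), (np.float64(0.08), 59), (np.float64(0.085), 49), (np.float64(0.09), 310), (np.float64(0.095), 222)]
new [(np.float64(-0.01), 6), (np.float64(-0.005), 821), (np.float64(0.0), 842), (np.float64(0.005), 31), (np.float64(0.01), 16), (np.float64(0.015), 26), (np.float64(0.02), 30), (np.float64(0.025), 13), (np.float64(0.03), 23), (np.float64(0.035), 33), (np.float64(0.04), 30), (np.float64(0.045), 18), (np.float64(0.05), 41), (np.float64(0.055), 21), (np.float64(0.06), 21), (np.float64(0.065), 297), (np.float64(0.07), 219)]
cap [(np.float64(-0.01), 2), (np.float64(-0.005), 577), (np.float64(0.0), 560), (np.float64(0.005), 33)
[... 2379 characters left out ...]
630859375, 302.8412170410156), (89.66712951660156, 98.75049591064453), 70.7059555053711)
0.011915396250981163
cap plate (232.8961639404297, 184.4706573486328) 19.427213668823242 circ (np.float64(0.6296899551333829), np.float64(0.16428006644190207), np.float64(0.03476763994814667)) rect ((629.48681640625, 163.87612915039062), (71.44124603271484, 69.83634948730469), 88.33198547363281)
0.017890860058894387
knob (230.55555725097656, 182.11111450195312) 8.259023666381836 circ (np.float64(0.6298501364504574), np.float64(0.16435584347636892), np.float64(0.014145785035819439)) rect ((630.1728515625, 164.69943237304688), (28.96332359313965, 26.988529205322266), 43.73049545288086)
0.039688300143509325
```

View pics/tz0.png

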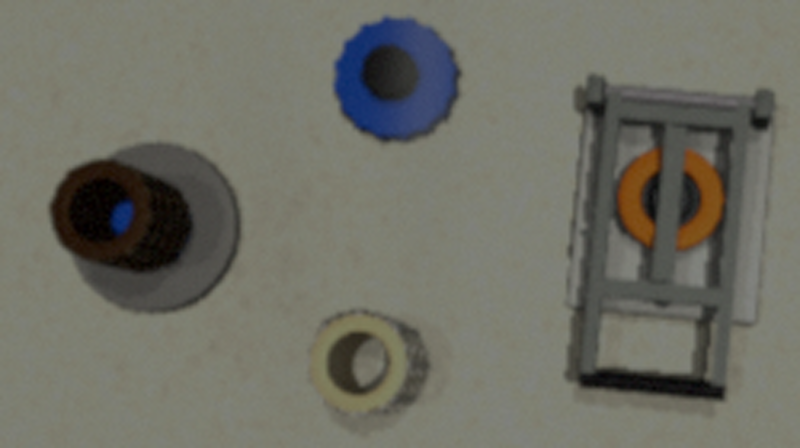

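View pics/sz0.png

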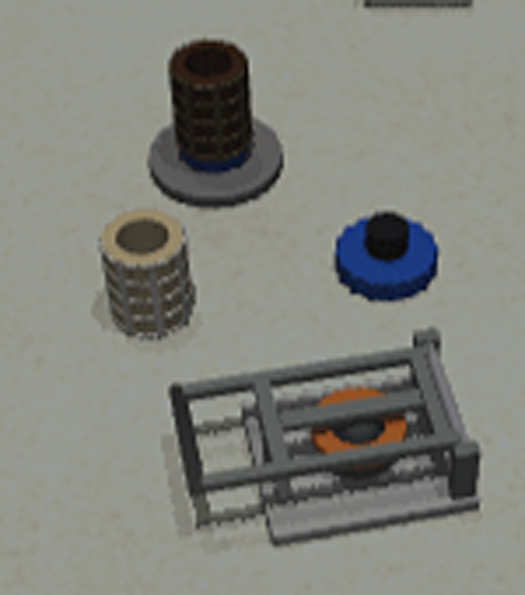

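The first fits agree with the given sizes and heights. The used cartridge top is at 94–95 mm, new at 70 mm, knob at 40 mm. The stand axis, seal and lid bar/hinge still need robust fits, plus a check in the side view.

```bash
cat > m.py <<'E'
from h import *
from scipy.optimize import least_squares
t=dict(np.load("top0.npz"));s=dict(np.load("side0.npz"))
def rfit(P,r,c0=None):
    c0=np.median(P,0) if c0 is None else c0
    f=lambda c:np.hypot(P[:,0]-c[0],P[:,1]-c[1])-r
    o=least_squares(f,c0,loss="cauchy",f_scale=.001); e=f(o.x)
    return o.x.round(4), "inl",int((abs(e)<.0025).sum()),len(P)
def cont(m):
    c,_=cv2.findContours(m.astype(np.uint8),cv2.RETR_LIST,cv2.CHAIN_APPROX_NONE)
    return np.concatenate([k[:,0] for k in c])
def zpts(im,m,z): return np.array([ray(im,u,v,z)[:2] for u,v in cont(m)])
guess=dict(foot=((.546,.303),.012,.05,(.006,.018)),used=((.5467,.3064),.095,.027,(.088,.105)),new=((.4634,.1755),.07,.027,(.064,.08)),plate=((.6297,.1643),.018,.035,(.012,.026)),knob=((.63,.1644),.04,.015,(.034,.046)),seal=((.553,-.015),.038,.03,(.030,.044)))
for nm,im in (("top",t),("side",s)):
    W=cloud(im);Z=W[...,2]
    for k,(c,z,r,(lo,hi)) in guess.items():
        m=(Z>lo)&(Z<hi)&(np.hypot(W[...,0]-c[0],W[...,1]-c[1])<r+.02)
        if k=="seal":
            h=cv2.cvtColor(im["frame"],cv2.COLOR_BGR2HSV); m=(h[...,0]>3)&(h[...,0]<20)&(h[...,1]>140)&(np.hypot(W[...,0]-c[0],W[...,1]-c[1])<r+.02)
        print(nm,k,rfit(zpts(im,m,z),r,c),"z",np.nanmedian(Z[m]).round(4),m.sum())
    # lid
    m=(Z>.045)&(Z<.062)&(np.hypot(W[...,0]-.54,W[...,1]+.005)<.13)
    P=W[m][:,:2]; print(nm,"lid rect",cv2.minAreaRect((P*1000).astype(np.float32)))
    v=im["frame"].max(-1)
    b=m&(v<45); B=W[b]; print("bar px",b.sum(),np.nanmean(B,0).round(4),cv2.minAreaRect((B[:,:2]*1000).astype(np.float32)))
    h=cv2.cvtColor(im["frame"],cv2.COLOR_BGR2HSV); m=(h[...,0]>20)&(h[...,0]<35)&(h[...,1]>150)&(Z>.025)
    m&=(np.hypot(W[...,0]-.545,W[...,1]+.303)<.12)
    print("tray",cv2.minAreaRect((W[m][:,:2]*1000).astype(np.float32)))
E
python3 m.py
```

```text
top foot (array([0.547 , 0.3085]), 'inl', 121, 211) z 0.0119 1187
top used (array([0.5472, 0.3079]), 'inl', 96, 158) z 0.0946 554
top new (array([0.4634, 0.1757]), 'inl', 93, 156) z 0.0697 520
top plate (array([0.6295, 0.1644]), 'inl', 114, 173) z 0.0179 898
top knob (array([0.6297, 0.1644]), 'inl', 43, 43) z 0.0397 207
top seal (array([0.559 , 0.0163]), 'inl', 32, 140) z 0.0374 495
top lid rect ((528.9739379882812, 8.012580871582031), (104.03850555419922, 172.69134521484375), 83.4572982788086)
bar px 230 [0.4675 0.0152 0.0538] ((522.6200561523438, 6.155433654785156), (98.331298828125, 157.7047576904297), 84.88607788085938)
tray ((545.233642578125, -305.91693115234375), (130.57530212402344, 129.92526245117188), 86.40209197998047)
side foot (array([0.5481, 0.3025]), 'inl', 64, 109) z 0.0122 507
side used (array([0.5483, 0.3029]), 'inl', 46, 89) z 0.0946 214
side new (array([0.4644, 0.1708]), 'inl', 55, 97) z 0.0697 251
side plate (array([0.631 , 0.1595]), 'inl', 63, 100) z 0.0183 374
side knob (array([0.6312, 0.16  ]), 'inl', 27, 31) z 0.0403 102
side seal (array([ 5.534e-01, -4.000e-04]), 'inl', 35, 89) z 0.0385 140
side lid rect ((530.385498046875, 4.729103088378906), (104.49022674560547, 172.83233642578125), 83.21963500976562)
bar px 182 [0.5115 0.0103 0.0513] ((529.4755249023438, 2.9401206970214844), (100.7515869140625, 169.8424072265625), 83.3516616821289)
tray ((545.2164916992188, -310.2919921875), (128.0439910888672, 128.3224639892578), 86.67454528808594)
```

The top and side cameras disagree by about 5 mm in y and 1 mm in x. To settle which is right, I'll move above the used cartridge, use the wrist camera as a third view, and see where the gripper itself appears.

```bash
cat > r.py <<'E'
from bench import *
from h import *
def q(yaw):  # tool down, jaw (tool y) at world angle yaw
    a=(yaw+np.pi/2)/2
    return np.array([0,np.cos(a),np.sin(a),0])
def rayw(im,u,v,z):
    K=im["camera_matrix"];V=im["view"]
    dx,dy=(u-K[0,2]),(v-K[1,2]); r=np.hypot(dx,dy); th=r/K[0,0]
    d=np.array([np.sin(th)*dx/r,-np.sin(th)*dy/r,-np.cos(th)]); R=V[:3,:3]; o=-R.T@V[:3,3]; d=R.T@d
    return o+d*(z-o[2])/d[2]
def projw(im,p):
    K=im["camera_matrix"];V=im["view"]; c=V[:3,:3]@np.asarray(p)+V[:3,3]
    th=np.arctan2(np.hypot(c[0],c[1]),-c[2]); n=np.hypot(c[0],c[1]); return K[0,2]+K[0,0]*th*c[0]/n, K[1,2]-K[0,0]*th*c[1]/n
def snap(tag,names=("side","top","wrist")):
    out={}
    for n in names:
        out[n]=get_image(n); cv2.imwrite(f"pics/{n}_{tag}.png",out[n]["frame"]); np.savez(f"{n}_{tag}.npz",**out[n])
    return out
def st(m=""):
    s=state(); print(m,"t",round(s["time"],2),"p",s["ee_pos"].round(4),"gap",round(s["finger_gap"],4),"F",s["ft_force"].round(1)); return s
E
python3 - <<'E'
from r import *
import numpy as np
for y in [np.arctan2(.305,.5475), np.pi/2,0]:
    print(y,inverse_kinematics([.5475,.305,.22],q(y)))
yaw=np.arctan2(.305,.5475)
move_to([.5475,.3055,.22],q(yaw)); st(); snap("a")
E
```

```text
0.5082608440471089 [ 4.53983723e-01  1.62081817e-01  1.17261617e+00 -4.44089210e-16
  1.80689467e+00 -5.42771209e-02]
1.5707963267948966 [ 4.53983723e-01  1.62081817e-01  1.17261617e+00 -4.44089210e-16
  1.80689467e+00 -1.11681260e+00]
0 [ 4.53983723e-01  1.62081817e-01  1.17261617e+00 -4.44089210e-16
  1.80689467e+00  4.53983723e-01]
 t 1.62 p [0.5469 0.3065 0.2202] gap 0.0878 F [ 0.  -0.3  0.4]
```

View pics/wrist_a.png

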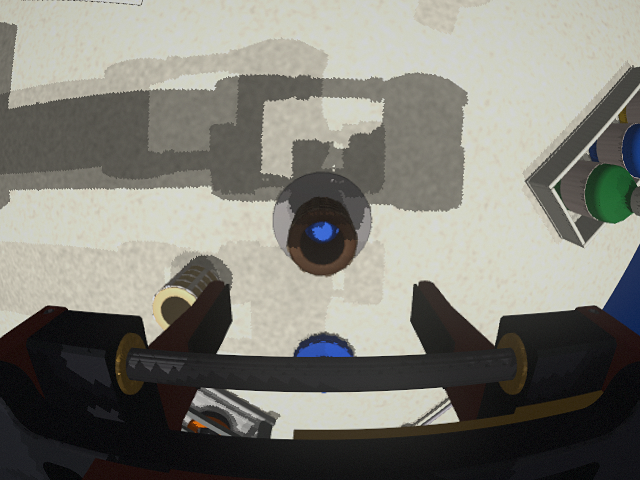

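View pics/side_a.png

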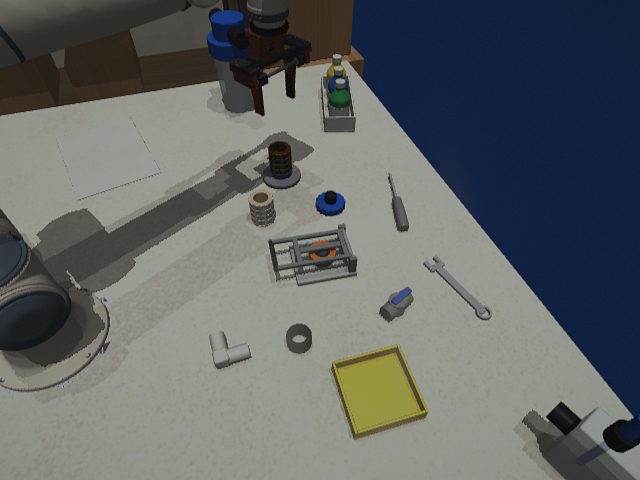

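View pics/top_a.png

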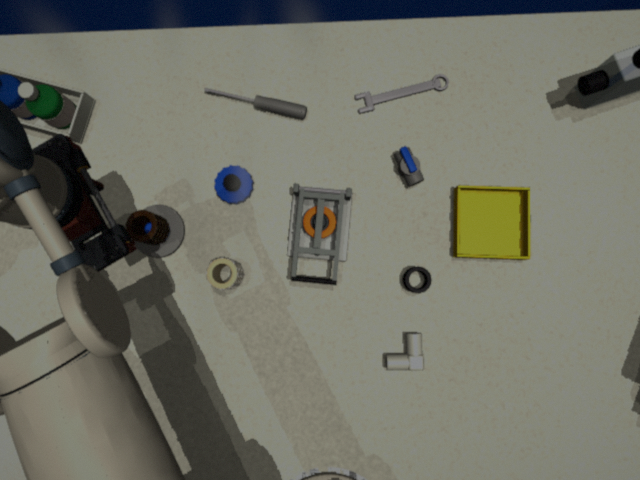

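The wrist view shows the cartridge rim (322,240) on the foot (322,218), midway between the jaws (x≈321). The side view shows the fingertips at about (259,110) and (291,97). I'll fit the circles in the wrist view and compare the fingertips seen by the side camera with the reported TCP.

```bash
cat > w.py <<'E'
from r import *
from scipy.optimize import least_squares
def cloudw(im):
    K=im["camera_matrix"];V=im["view"];d=im["depth"]
    v,u=np.mgrid[0:480,0:640]; dx=u-K[0,2];dy=v-K[1,2];r=np.hypot(dx,dy);th=r/K[0,0]
    s=np.tan(th)/np.maximum(r,1e-6)
    P=np.stack([dx*s*d,-dy*s*d,-d],-1); W=(P-V[:3,3])@V[:3,:3]; W[d<=0]=np.nan; return W
def rfit(P,r,c0):
    f=lambda c:np.hypot(P[:,0]-c[0],P[:,1]-c[1])-r
    o=least_squares(f,c0,loss="cauchy",f_scale=.001); e=f(o.x)
    return o.x.round(4), "inl",int((abs(e)<.0025).sum()),len(P)
def cont(m):
    c,_=cv2.findContours(m.astype(np.uint8),cv2.RETR_LIST,cv2.CHAIN_APPROX_NONE)
    return np.concatenate([k[:,0] for k in c])
def wcirc(im,c,z,r,tol=.006,ry=rayw,cl=None):
    W=(cl or cloudw)(im); m=(abs(W[...,2]-z)<tol)&(np.hypot(W[...,0]-c[0],W[...,1]-c[1])<r+.02)
    if m.sum()<30: return None
    P=np.array([ry(im,u,v,z)[:2] for u,v in cont(m)])
    return rfit(P,r,c)+(np.nanmedian(W[m][:,2]).round(4),)
E
python3 - <<'E'
from w import *
im=dict(np.load("wrist_a.npz"))
W=cloudw(im)
print("table",np.nanmedian(W[100:160,500:540,2]),np.nanmedian(W[10:30,250:350,2]))
c=(.5475,.3055)
print("foot",wcirc(im,c,.012,.05)); print("used",wcirc(im,c,.095,.027)); print("new",wcirc(im,(.464,.173),.07,.027))
s=dict(np.load("side_a.npz")); W=cloud(s)
m=(W[...,2]>.205)&(W[...,2]<.235)&(np.hypot(W[...,0]-.547,W[...,1]-.3065)<.09)
n,l,stt,cen=cv2.connectedComponentsWithStats(m.astype(np.uint8))
for i in range(1,n):
    if stt[i,4]>8:
        p=W[l==i]; print("finger comp",stt[i],p.mean(0).round(4),p.min(0).round(4),p.max(0).round(4))
yaw=.508; st_=np.array([np.cos(yaw),np.sin(yaw)])
print("expected finger centres", (np.array([.5469,.3065])+.051*st_).round(4),(np.array([.5469,.3065])-.051*st_).round(4))
for sg in(1,-1):
  for h in (.044,.0575): print("side px tip",h*sg,np.round(proj(s,[*(np.array([.5469,.3065])+sg*h*st_),.212]),1))
im=s["frame"]; cv2.imwrite("pics/sza.png",cv2.resize(im[40:130,220:330],None,fx=6,fy=6,interpolation=0))
E
```

```text
table -0.0001616982849359951 -7.696090947636946e-06
foot (array([0.5483, 0.3064]), 'inl', 243, 429, np.float64(0.0122))
used (array([0.5479, 0.3075]), 'inl', 215, 372, np.float64(0.095))
new (array([0.4646, 0.1756]), 'inl', 91, 179, np.float64(0.0702))
finger comp [286  87   9  12  81] [0.5896 0.3258 0.2243] [0.5821 0.3176 0.2128] [0.5983 0.3392 0.2346]
finger comp [254 104  11  12  78] [0.5049 0.279  0.2244] [0.4964 0.2702 0.2141] [0.5146 0.29   0.2348]
expected finger centres [0.5915 0.3313] [0.5023 0.2817]
side px tip 0.044 [288.3  97.2]
side px tip 0.0575 [292.3  94.9]
side px tip -0.044 [260.6 112.9]
side px tip -0.0575 [256.1 115.4]
```

View pics/sza.png

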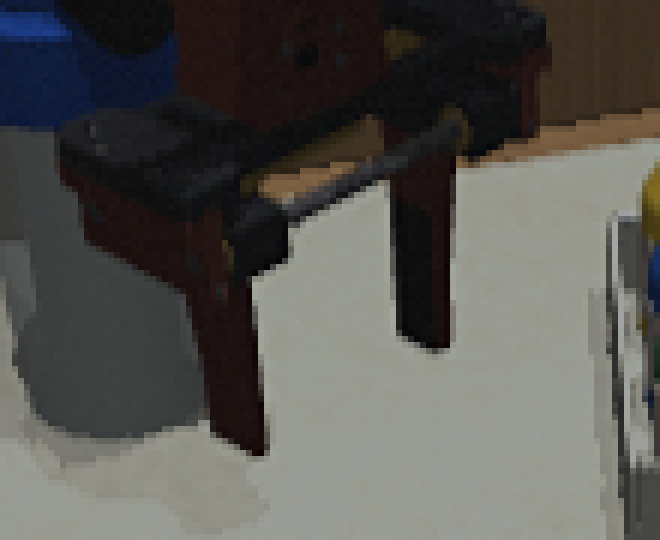

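The wrist view puts the stand at (0.548, 0.3065), between the other two cameras. I'll use corrected values: top camera plus (0.8, −1.2) mm. Now the used cartridge.

```bash
cat >> r.py <<'E'
STAND=np.array([.548,.3065]); NEW=np.array([.4643,.1750]); CAP=np.array([.6303,.1632]); TRAY=np.array([.5455,-.3065])
def at(xy,z): return [xy[0],xy[1],z]
E
python3 - <<'E'
from r import *
yaw=np.arctan2(STAND[1],STAND[0])
move_l(at(STAND,.12),.15,q(yaw)); move_l(at(STAND,.064),.1); st("down")
close(); st("closed")
move_l(at(STAND,.075),.05); st("up"); move_l(at(STAND,.20),.15); st("lifted")
snap("b")
E
```

```text
down t 3.3 p [0.5482 0.3066 0.0645] gap 0.0878 F [-0.4  0.3  0.1]
closed t 3.92 p [0.548  0.3065 0.0643] gap 0.0545 F [ 0.2 -1.4  1.8]
up t 4.29 p [0.5483 0.3067 0.0756] gap 0.0544 F [ 0.5 -0.2 -1.2]
lifted t 5.28 p [0.5476 0.3063 0.1985] gap 0.0544 F [-1.2  0.3 -0.9]
```

View pics/side_b.png

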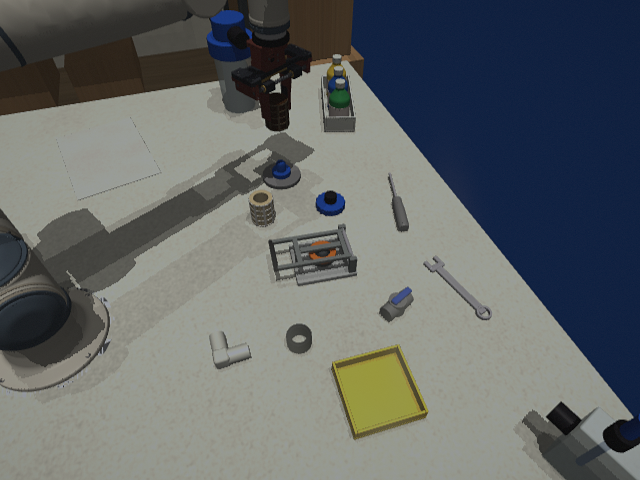

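The cartridge is in the grip at (277,110) and the stand post is bare at (282,170). Next is the tray, with a check view from above it.

```bash
python3 - <<'E'
from r import *
y0=np.arctan2(STAND[1],STAND[0]); yt=np.arctan2(TRAY[1],TRAY[0])
move_to(at(TRAY,.20),q(yt)); st("over tray")
move_l(at(TRAY,.07),.15); move_l(at(TRAY,.0455),.05); hold(.2); st("down")
gripper_open(); st("open"); move_l(at(TRAY,.20),.15); st(); snap("c")
E
```

```text
over tray t 7.62 p [ 0.546  -0.3056  0.2   ] gap 0.0543 F [ 0.7  0.7 -1.2]
down t 9.47 p [ 0.5456 -0.3065  0.0455] gap 0.0549 F [-0.8 -0.3 -2.3]
open t 10.18 p [ 0.5455 -0.3065  0.0455] gap 0.0876 F [-0.  -0.5 -0.6]
 t 11.36 p [ 0.5451 -0.3063  0.1985] gap 0.0876 F [ 0.7 -0.7 -1.4]
```

View pics/top_c.png

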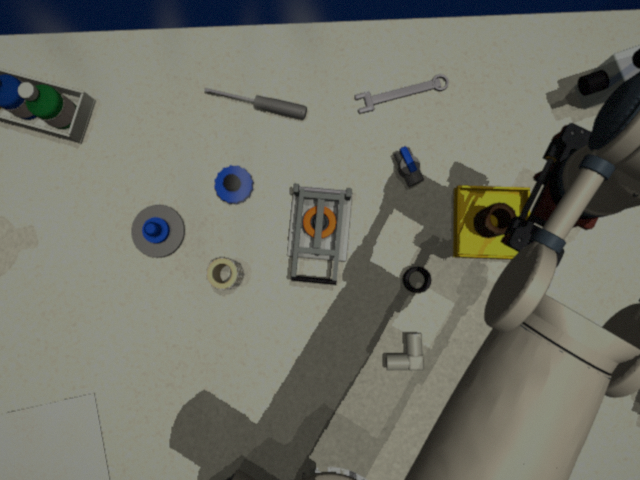

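View pics/wrist_c.png

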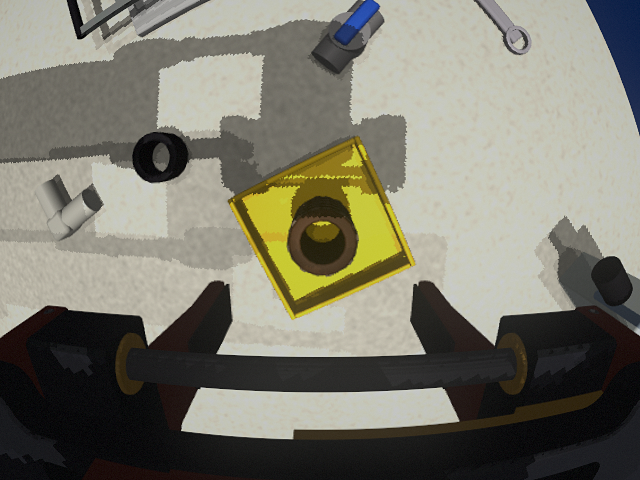

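The used cartridge stands upright in the tray (wrist view 323,240; top view 495,220). Now I'll refine the stand with the unobstructed foot in the top view, and view the fixture from above with the wrist camera.

```bash
python3 - <<'E'
from w import *
t=dict(np.load("top_c.npz"))
print("foot top",wcirc(t,STAND,.012,.05,ry=ray,cl=cloud),"used in tray",wcirc(dict(np.load("wrist_c.npz")),TRAY,.075,.027))
move_to([.50,.008,.24],q(-.115)); st()
snap("d")
E
```

```text
foot top (array([0.5471, 0.3079]), 'inl', 151, 253, np.float64(0.0121)) used in tray (array([ 0.5465, -0.3056]), 'inl', 227, 379, np.float64(0.075))
 t 12.72 p [0.5002 0.0072 0.2397] gap 0.0874 F [-0.  -0.4  0.5]
```

View pics/wrist_d.png

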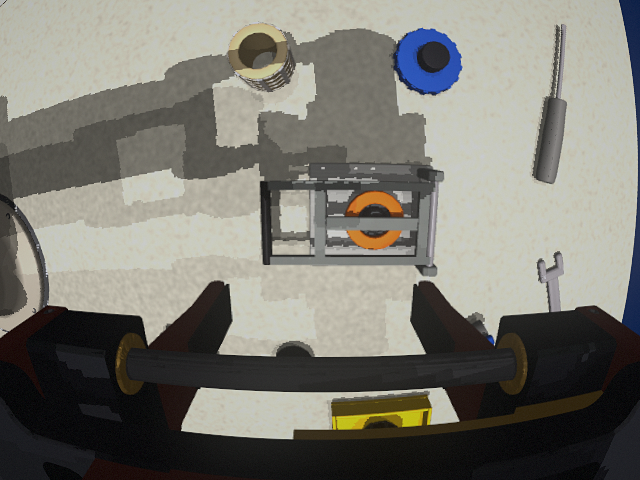

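The wrist view is nearly aligned with the fixture. The black bar runs x≈265, rows 182–264; the seal is at (375,220) and the hinge side is x≈428. Computing positions.

```bash
python3 - <<'E'
from w import *
im=dict(np.load("wrist_d.npz")); W=cloudw(im)
g=im["frame"].max(-1); 
m=(g<60)&(W[...,2]>.042)&(W[...,2]<.062)
m[:, :255]=0; m[:,280:]=0; m[:175]=0; m[270:]=0
print(m.sum()); P=np.array([rayw(im,u,v,.053)[:2] for v,u in np.argwhere(m)]).astype(np.float32)*1000
r=cv2.minAreaRect(P); print("bar wrist",r, "z",np.nanpercentile(W[m][:,2],[10,50,90]))
h=cv2.cvtColor(im["frame"],cv2.COLOR_BGR2HSV); o=(h[...,0]>3)&(h[...,0]<20)&(h[...,1]>150); o[:,:330]=0;o[:,420:]=0;o[:180]=0;o[260:]=0
def hullfit(im,o,ry):
    c=cv2.convexHull(np.argwhere(o)[:,::-1].astype(np.int32))[:,0]
    P=np.array([ry(im,u,v,.038)[:2] for u,v in c]); return rfit(P,.03,P.mean(0)), fitcirc(P)
print("seal wrist",hullfit(im,o,rayw))
t=dict(np.load("top_c.npz")); hh=cv2.cvtColor(t["frame"],cv2.COLOR_BGR2HSV); o=(hh[...,0]>3)&(hh[...,0]<20)&(hh[...,1]>150); k=np.zeros_like(o);k[195:250,295:345]=1
print("seal top",hullfit(t,o&k,ray))
s=dict(np.load("side0.npz")); hh=cv2.cvtColor(s["frame"],cv2.COLOR_BGR2HSV); o=(hh[...,0]>3)&(hh[...,0]<20)&(hh[...,1]>120); k=np.zeros_like(o);k[230:275,300:345]=1
print("seal side",hullfit(s,o&k,ray))
# lid frame rect via wrist
m=(W[...,2]>.045)&(W[...,2]<.062)&(np.hypot(W[...,0]-.54,W[...,1])<.14)
P=np.array([rayw(im,u,v,.055)[:2] for v,u in np.argwhere(m)]).astype(np.float32)*1000; print("lid wrist",cv2.minAreaRect(P))
# yaw from seal -> bar; top bar
W=cloud(t); g=t["frame"].max(-1); m=(g<45)&(W[...,2]>.042)&(W[...,2]<.062)&(W[...,0]<.475)&(abs(W[...,1])<.08)
P=np.array([ray(t,u,v,.053)[:2] for v,u in np.argwhere(m)]).astype(np.float32)*1000; print("bar top",m.sum(),cv2.minAreaRect(P))
E
```

```text
800
bar wrist ((453.0161437988281, 14.823368072509766), (80.302001953125, 17.769704818725586), 82.41743469238281) z [0.05251351 0.05445799 0.05567283]
seal wrist ((array([0.5529, 0.0037]), 'inl', 24, 24), (np.float64(0.5528226537881125), np.float64(0.003611161977489674), np.float64(0.029433817747538813)))
seal top ((array([0.5528, 0.0048]), 'inl', 20, 20), (np.float64(0.5528716637379785), np.float64(0.004950781969981832), np.float64(0.0292788214412963)))
seal side ((array([0.5531, 0.0008]), 'inl', 13, 15), (np.float64(0.5530015076413025), np.float64(0.0029618812591165056), np.float64(0.028183272327992347)))
lid wrist ((529.6495971679688, 6.454292297363281), (103.47284698486328, 171.91905212402344), 83.34234619140625)
bar top 196 ((449.2215270996094, 18.060928344726562), (77.63013458251953, 8.01750659942627), 83.2106704711914)
```

Seal at (0.5529, 0.0037) from wrist and top, yaw −0.116. That puts the bar at (0.4487, 0.0158), matching the lid's outline to about 1 mm.

With the jaws fully open, the inner finger would hit the cross-piece: its outer edge is 57 mm out and the gap ends at 46. So I'll descend 20 mm offset, close until it touches, then move in while closing.

```bash
cat >> r.py <<'E'
YF=-.116; FX=np.array([np.cos(YF),np.sin(YF)]); SEAL=np.array([.5529,.0037]); HINGE=SEAL+.055*FX; BAR=SEAL-.105*FX
E
python3 - <<'E'
from r import *
p=BAR-.020*FX
move_to(at(p,.13),q(YF)); hold(.2); st()
snap("e",("wrist","side"))
move_l(at(p,.039),.08); st("down"); snap("f",("wrist","side","top"))
E
```

```text
t 13.67 p [0.4303 0.0179 0.1321] gap 0.0878 F [ 1.1  0.4 -0.7]
down t 15.05 p [0.4292 0.0182 0.0397] gap 0.0876 F [-0.3 -0.9  0.7]
```

View pics/wrist_f.png

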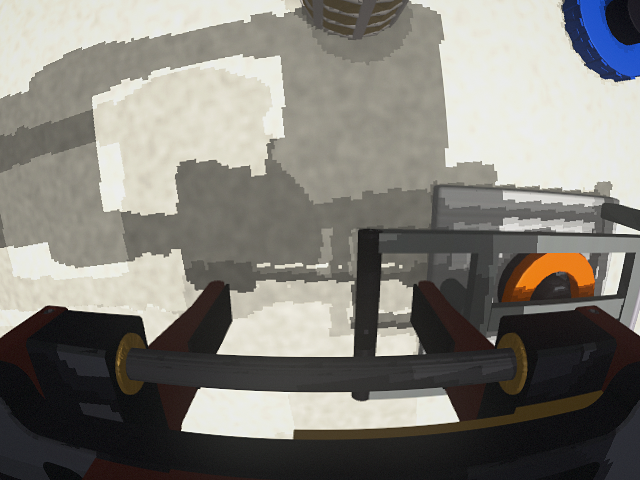

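View pics/side_f.png

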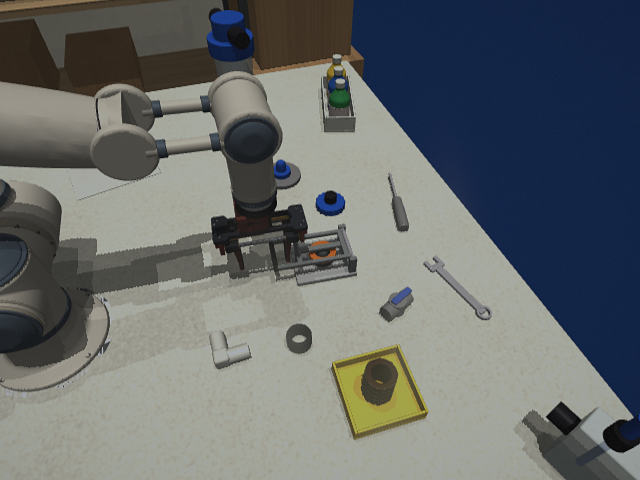

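The bar (367, rows 230–400) lies between the fingers, and the right finger (≈425,320) is inside the opening with no contact. Closing.

```bash
python3 - <<'E'
from r import *
close(); st("c1")
E
```

```text
c1 t 16.44 p [0.4472 0.016  0.0487] gap 0.0121 F [59.5 -5.9 -4.6]
```

It pinched the bar by drawing the arm in: gap 12 mm, 60 N at the wrist. I'll relieve that by commanding the TCP to the bar position.

```bash
python3 - <<'E'
from r import *
s=state(); print(s["joint_pos"].round(3))
move_l(at(BAR,.041),.05); hold(.3); st("relieved"); snap("g",("wrist","side"))
E
```

```text
[-0.039 -0.342  1.952 -0.002  1.482  0.079]
relieved t 17.29 p [0.4485 0.0159 0.041 ] gap 0.0091 F [1.8 0.1 0.5]
```

View pics/wrist_g.png

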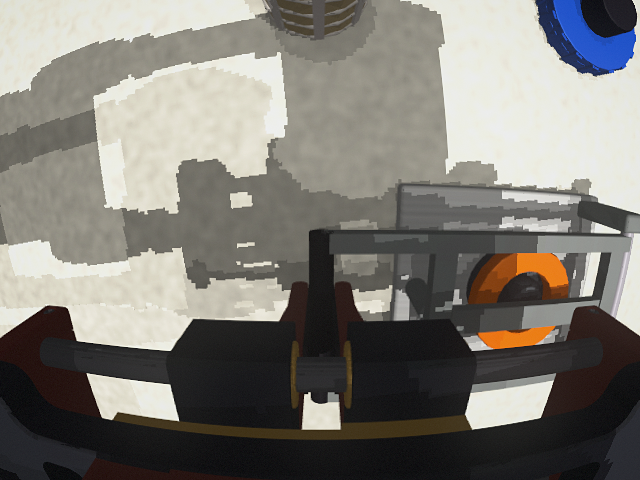

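Bar pinched at the expected spot (gap 9 mm, force near 0). Now swing the lid along its arc.

```bash
python3 - <<'E'
from r import *
for th in np.arange(.15,1.81,.15):
    b=HINGE-.16*np.cos(th)*FX
    move_l(at(b,.05+.16*np.sin(th)-.011),.1)
    s=state(); F=s["ft_force"]; print(round(th,2),s["ee_pos"].round(4),round(s["finger_gap"],4),F.round(1))
    if np.linalg.norm(F)>35: print("STOP");break
st(); snap("h",("side","wrist"))
E
```

```text
0.15 [0.4504 0.0156 0.0627] 0.0091 [ 2.9 -0.2 -2.1]
0.3 [0.4558 0.0149 0.0859] 0.0089 [ 4.1 -0.  -2.5]
0.45 [0.4649 0.0138 0.1082] 0.009 [ 4.9 -1.5 -4.1]
0.6 [0.4763 0.0124 0.1285] 0.0092 [ 3.6 -1.5 -4.7]
0.75 [0.4908 0.0107 0.1473] 0.0086 [ 1.9 -2.7 -4.1]
0.9 [0.5082 0.0087 0.1644] 0.0091 [-2.7 -3.   1.1]
1.05 [0.5278 0.0064 0.1784] 0.0093 [-4.6 -3.9  4.6]
1.2 [0.5496 0.0038 0.1888] 0.0092 [-3.5 -3.6  5.8]
1.35 [0.5726 0.0011 0.1957] 0.0092 [-3.6 -5.4  5.3]
1.5 [ 0.5962 -0.0016  0.1987] 0.0091 [-1.1 -5.   4. ]
1.65 [ 0.6198 -0.0043  0.1981] 0.009 [-1.1 -4.5  1.4]
1.8 [ 0.6434 -0.007   0.1946] 0.0088 [-0.3 -4.4  1.9]
 t 22.07 p [ 0.6434 -0.007   0.1946] gap 0.0088 F [-0.3 -4.4  1.9]
```

View pics/side_h.png

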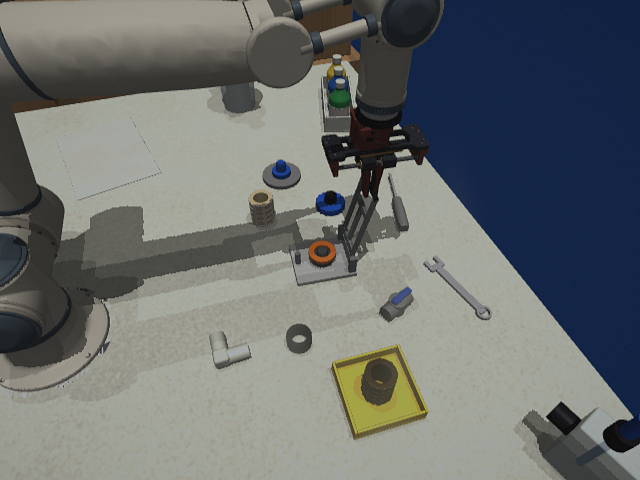

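The lid is past vertical (1.8 rad). Now I release it, retreat up, and look at the seal.

```bash
python3 - <<'E'
from r import *
gripper_open(); st("open"); hold(.3)
s=state(); p=s["ee_pos"]; move_l([p[0],p[1],.30],.2); st()
print([None if (j:=inverse_kinematics(at(SEAL,.2),q(YF+k))) is None else j.round(2) for k in (np.pi/2,-np.pi/2)])
move_to(at(SEAL,.22),q(YF-np.pi/2)); hold(.2); st(); snap("i")
E
```

```text
open t 23.43 p [ 0.6437 -0.0069  0.1948] gap 0.088 F [ 0.5 -0.1 -0.5]
 t 24.41 p [ 0.6436 -0.0069  0.2989] gap 0.0877 F [-0.3  1.8 -0.9]
[array([-0.05, -0.04,  1.42, -0.  ,  1.76, -1.51]), array([-0.05, -0.04,  1.42, -0.  ,  1.76,  1.63])]
 t 26.02 p [0.5531 0.0037 0.22  ] gap 0.0876 F [ 0.9 -0.4  0. ]
```

View pics/wrist_i.png

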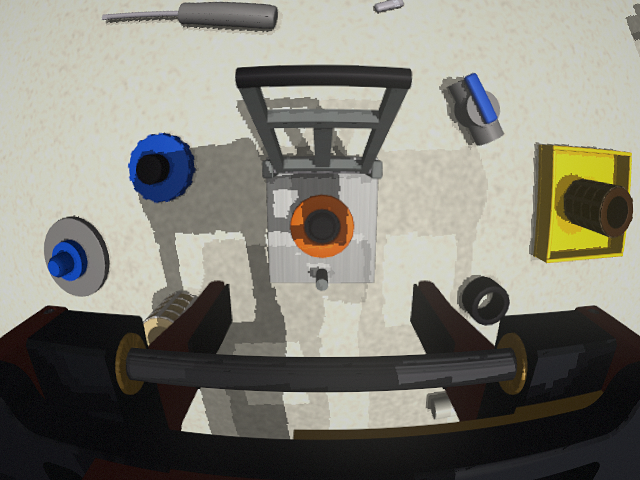

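View pics/side_i.png

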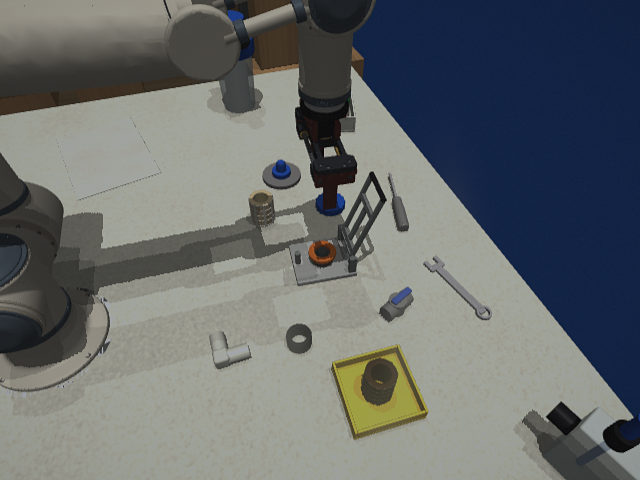

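The lid is open at its stop and the seal (322,226) is free. I'll refine the seal position and see where the camera sits relative to the lid.

```bash
python3 - <<'E'
from w import *
im=dict(np.load("wrist_i.npz")); V=im["view"]; print("cam",(-V[:3,:3].T@V[:3,3]).round(3), "TCP .5531 .0037 .22")
h=cv2.cvtColor(im["frame"],cv2.COLOR_BGR2HSV); o=(h[...,0]>3)&(h[...,0]<20)&(h[...,1]>150); o[:,:280]=0;o[:,370:]=0;o[:180]=0;o[270:]=0
c=cv2.convexHull(np.argwhere(o)[:,::-1].astype(np.int32))[:,0]
P=np.array([rayw(im,u,v,.038)[:2] for u,v in c]); print(rfit(P,.03,P.mean(0)))
# foot from here
print("foot",wcirc(im,STAND,.012,.05))
E
```

```text
cam [ 0.625 -0.004  0.374] TCP .5531 .0037 .22
(array([0.5537, 0.0032]), 'inl', 34, 34)
foot (array([0.5483, 0.3035]), 'inl', 213, 343, np.float64(0.0115))
```

The camera sits 72 mm to the lid side at this yaw, so I'll use the half-turned grasp, which puts it on the robot side.

```bash
python3 - <<'E'
from r import *
S=np.array([.5533,.0035])
move_to(at(S,.20),q(YF+np.pi/2)); hold(.1); st()
move_l(at(S,.06),.15); move_l(at(S,.027),.06); st("down"); close(); st("closed")
move_l(at(S,.037),.05); st(); move_l(at(S,.15),.12); st("up"); snap("j")
E
```

```text
t 28.92 p [0.5533 0.0035 0.2   ] gap 0.0877 F [ 1.  -0.4  0. ]
down t 30.7 p [0.5533 0.0035 0.0269] gap 0.0877 F [-0.3  0.3  1.6]
closed t 31.27 p [0.5535 0.0035 0.0273] gap 0.0595 F [-0.6  0.4  1.3]
 t 31.62 p [0.5537 0.0035 0.0377] gap 0.0597 F [ 0.   0.8 -0.4]
up t 32.71 p [0.5528 0.0035 0.1488] gap 0.0597 F [-0.4  0.   0.2]
```

View pics/wrist_j.png

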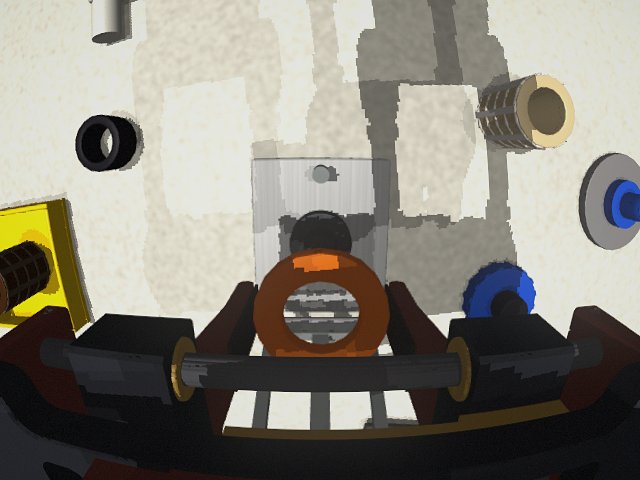

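View pics/side_j.png

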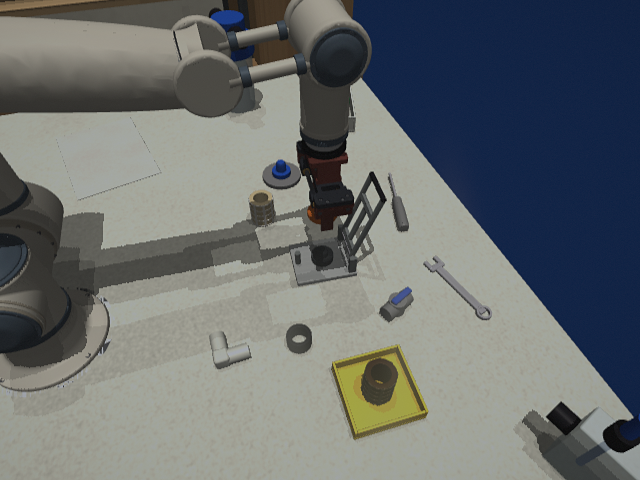

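The ring is held level at (321,312), and the fixture is empty. Measuring the ring's offset in the grip, then moving above the stand and measuring the post in the same camera.

```bash
python3 - <<'E'
from w import *
im=dict(np.load("wrist_j.npz"))
h=cv2.cvtColor(im["frame"],cv2.COLOR_BGR2HSV); o=(h[...,0]>3)&(h[...,0]<20)&(h[...,1]>150); o[:,:245]=0;o[:,395:]=0;o[:235]=0;o[362:]=0
c=cv2.convexHull(np.argwhere(o)[:,::-1].astype(np.int32))[:,0]
c=c[c[:,1]<345]
P=np.array([rayw(im,u,v,.1488+.011)[:2] for u,v in c]); print("ring",rfit(P,.03,P.mean(0)),fitcirc(P))
yaw=np.arctan2(STAND[1],STAND[0])+np.pi/2
move_to(at(STAND,.15),q(yaw)); hold(.2); st(); snap("k")
im=dict(np.load("wrist_k.npz")); W=cloudw(im)
print("foot",wcirc(im,STAND,.012,.05)); print("shoulder",wcirc(im,STAND,.025,.024,.004))
E
```

```text
ring (array([0.551 , 0.0045]), 'inl', 31, 31) (np.float64(0.5502659626933221), np.float64(0.00451180765408743), np.float64(0.029244570345728627))
 t 34.22 p [0.5486 0.3052 0.1502] gap 0.0594 F [-0.5  0.5  0.1]
foot (array([0.548 , 0.3069]), 'inl', 303, 590, np.float64(0.0121))
shoulder (array([0.5481, 0.3069]), 'inl', 128, 217, np.float64(0.0251))
```

View pics/wrist_k.png

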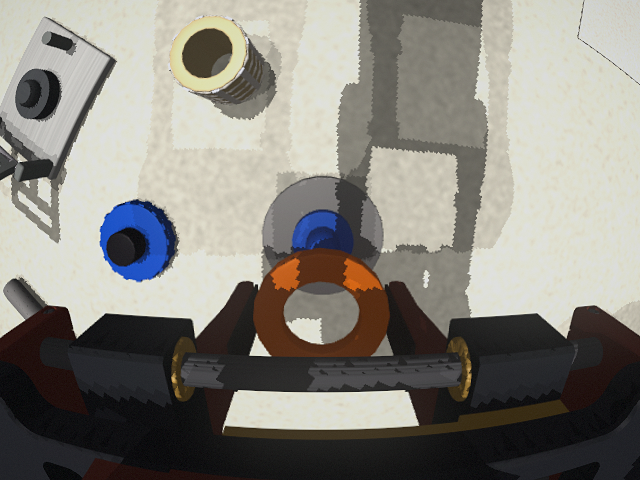

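The stand is at (0.548, 0.307) and the ring sits about 1 mm towards the robot in the grip, well inside the 4 mm clearance. Lowering it over the post.

```bash
python3 - <<'E'
from r import *
T=np.array([.549,.3074])
move_l(at(T,.075),.12); st()
for z in (.05,.035,.0275,.0245):
    move_l(at(T,z),.05); s=st()
    if abs(s["ft_force"][2])>12 or np.hypot(*s["ft_force"][:2])>12: print("STOP");break
snap("l",("wrist","side"))
E
```

```text
t 35.14 p [0.5494 0.3076 0.0758] gap 0.0598 F [-1.3 -0.1  0.8]
 t 35.79 p [0.5489 0.3074 0.0498] gap 0.0599 F [ 0.4  0.5 -0.4]
 t 36.24 p [0.5487 0.3073 0.0344] gap 0.0592 F [ 0.3  0.3 -0.5]
 t 36.54 p [0.5487 0.3073 0.0269] gap 0.06 F [-0.5  0.3 -0.2]
 t 36.79 p [0.549  0.3074 0.0244] gap 0.0602 F [ 0.4  0.1 -0.3]
```

View pics/wrist_l.png

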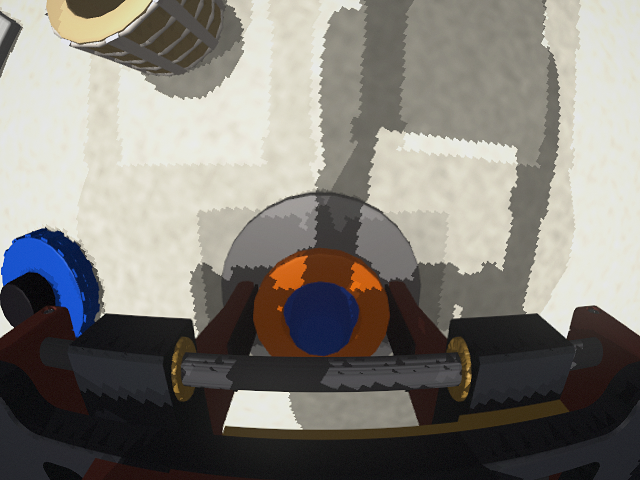

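The ring is around the post with no force. Releasing and checking.

```bash
python3 - <<'E'
from w import *
gripper_open(); st()
T=np.array([.549,.3074]); move_l(at(T,.18),.15); hold(.1); st()
snap("m"); im=dict(np.load("wrist_m.npz")); W=cloudw(im)
h=cv2.cvtColor(im["frame"],cv2.COLOR_BGR2HSV); o=(h[...,0]>3)&(h[...,0]<20)&(h[...,1]>150)&(np.hypot(W[...,0]-.548,W[...,1]-.307)<.04)
print("ring z",np.nanpercentile(W[o][:,2],[10,50,90]))
c=cv2.convexHull(np.argwhere(o)[:,::-1].astype(np.int32))[:,0]
P=np.array([rayw(im,u,v,.035)[:2] for u,v in c]); print("ring",rfit(P,.03,P.mean(0)))
print("foot",wcirc(im,STAND,.012,.05)); print("new",wcirc(im,NEW,.07,.027)); print("cap",wcirc(im,CAP,.018,.035),wcirc(im,CAP,.04,.015))
E
```

```text
t 37.52 p [0.549  0.3074 0.0245] gap 0.0876 F [0.2 0.  0.6]
 t 38.81 p [0.5485 0.3072 0.1783] gap 0.0877 F [-0.7 -0.4  0.6]
ring z [0.0339113  0.03501403 0.03618066]
ring (array([0.5066, 0.2929]), 'inl', 2, 16)
foot (array([0.5477, 0.3067]), 'inl', 329, 600, np.float64(0.0121))
new (array([0.4644, 0.175 ]), 'inl', 238, 410, np.float64(0.0701))
cap (array([0.6295, 0.1637]), 'inl', 227, 380, np.float64(0.0183)) (array([0.6294, 0.1637]), 'inl', 95, 117, np.float64(0.0401))
```

View pics/wrist_m.png

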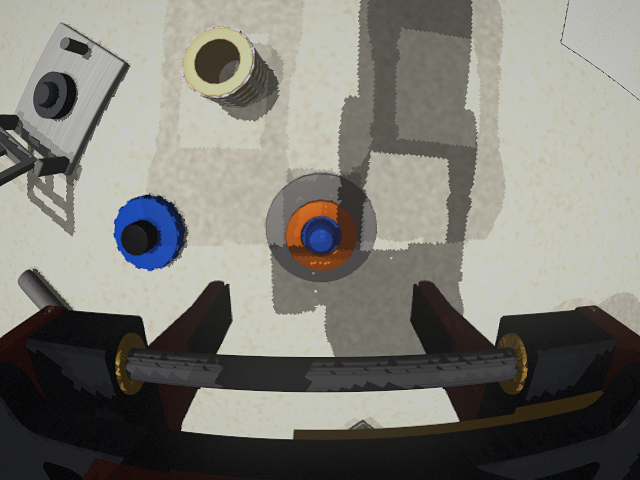

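The ring is seated: top at 35.0 mm around the post (320,235). Now the clean cartridge.

```bash
python3 - <<'E'
from w import *
N=np.array([.4645,.1752]); y=np.arctan2(N[1],N[0])+np.pi/2
move_to(at(N,.14),q(y)); hold(.1); st(); move_l(at(N,.039),.12); st("down"); close(); st("closed")
move_l(at(N,.05),.06); st(); move_l(at(N,.17),.15)
T=np.array([.5485,.307]); y=np.arctan2(T[1],T[0])+np.pi/2
move_to(at(T,.17),q(y)); hold(.2); st(); snap("n")
E
```

```text
t 39.75 p [0.4655 0.1762 0.1409] gap 0.088 F [-0.3  1.2 -0. ]
down t 40.74 p [0.4651 0.1754 0.0399] gap 0.0874 F [ 0.3 -0.8  0.5]
closed t 41.37 p [0.4646 0.1752 0.0392] gap 0.0541 F [ 1.1 -0.5  1.3]
 t 41.7 p [0.4649 0.1754 0.0507] gap 0.0545 F [-0.3 -0.3 -0.5]
 t 43.52 p [0.5484 0.3058 0.1707] gap 0.0542 F [ 0.2 -0.4 -1. ]
```

View pics/wrist_n.png

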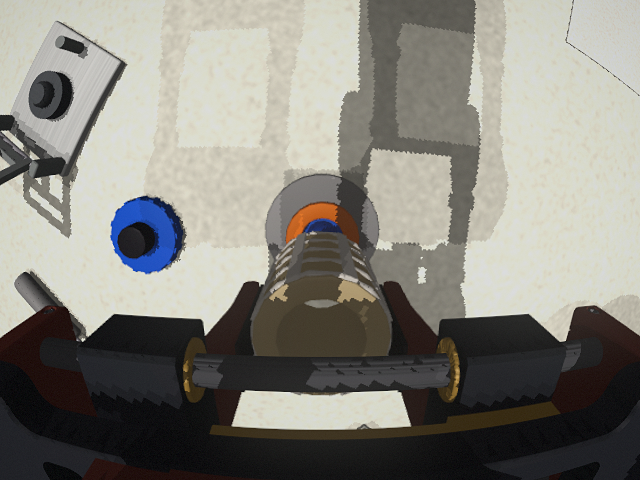

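View pics/side_n.png

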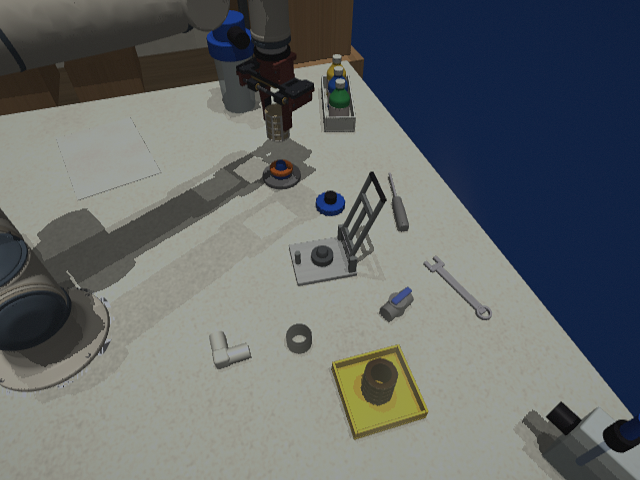

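The clean cartridge is held upright above the ring and post. Lowering with force checks.

```bash
python3 - <<'E'
from r import *
T=np.array([.5485,.307])
move_l(at(T,.10),.12); st()
for z in (.088,.081,.077,.0745):
    move_l(at(T,z),.04); s=st()
    if abs(s["ft_force"][2])>12 or np.hypot(*s["ft_force"][:2])>12: print("STOP");break
else:
    gripper_open(); st("open"); move_l(at(T,.2),.15); hold(.1); st()
snap("o")
E
```

```text
t 44.41 p [0.5488 0.3072 0.1008] gap 0.0546 F [-1.1  0.1 -0.8]
 t 44.86 p [0.5483 0.3069 0.0877] gap 0.054 F [ 0.5  0.8 -0.6]
 t 45.18 p [0.5483 0.3069 0.0805] gap 0.0544 F [ 0.4  0.3 -0.2]
 t 45.43 p [0.5483 0.3069 0.0766] gap 0.0543 F [-0.5  0.3 -0.3]
 t 45.68 p [0.5485 0.307  0.0744] gap 0.0542 F [-0.4  0.3 -0.8]
open t 46.38 p [0.5485 0.307  0.0745] gap 0.0877 F [-1.2 -0.3 -0.2]
 t 47.47 p [0.548  0.3067 0.1982] gap 0.0876 F [ 0.2 -0.5 -0.5]
```

View pics/wrist_o.png

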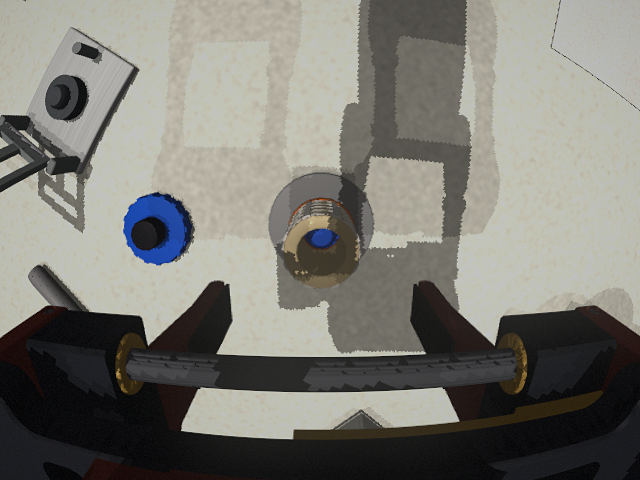

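```bash
python3 - <<'E'
from w import *
im=dict(np.load("wrist_o.npz"))
W=cloudw(im)
print("new on stand",wcirc(im,STAND,.105,.027,.007)); print("cap",wcirc(im,CAP,.018,.035),wcirc(im,CAP,.04,.015))
E
```

```text
new on stand (array([0.5469, 0.3065]), 'inl', 246, 425, np.float64(0.1048))
cap (array([0.63  , 0.1635]), 'inl', 225, 364, np.float64(0.0183)) (array([0.6298, 0.1641]), 'inl', 84, 100, np.float64(0.0401))
```

The cartridge is seated: top at 104.8 mm, expected 105. Now the cap.

```bash
python3 - <<'E'
from w import *
C=np.array([.6302,.1638]); y=np.arctan2(C[1],C[0])+np.pi/2
move_to(at(C,.12),q(y)); hold(.15); st(); move_l(at(C,.05),.12); move_l(at(C,.029),.05); st("down"); close(); st("closed")
move_l(at(C,.04),.06); st(); move_l(at(C,.21),.15)
T=np.array([.5484,.307]); y=np.arctan2(T[1],T[0])+np.pi/2
move_to(at(T,.21),q(y)); hold(.2); st(); snap("p")
E
```

```text
t 48.52 p [0.6303 0.1657 0.1218] gap 0.0878 F [ 0.4 -0.2  0.4]
down t 49.83 p [0.63   0.1637 0.0286] gap 0.0875 F [-0.4  0.2 -0.7]
closed t 50.76 p [0.6302 0.1638 0.029 ] gap 0.0298 F [ 0.4  0.1 -0.4]
 t 51.09 p [0.6308 0.1639 0.0411] gap 0.0293 F [-0.3 -0.3 -0.3]
 t 53.27 p [0.5494 0.3054 0.2098] gap 0.0297 F [ 0.8 -0.3 -1.1]
```

View pics/wrist_p.png

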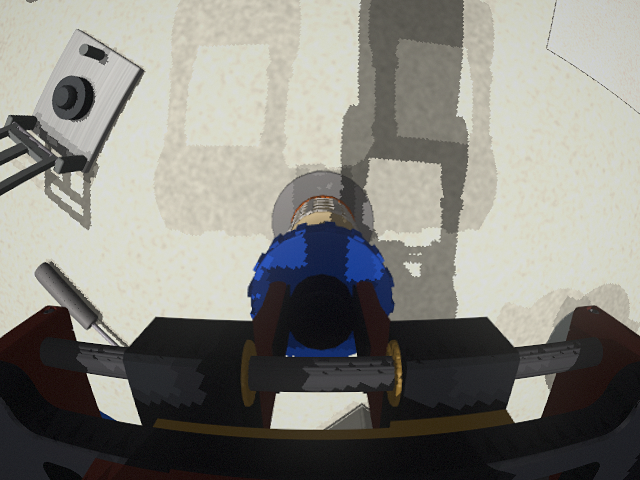

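View pics/side_p.png

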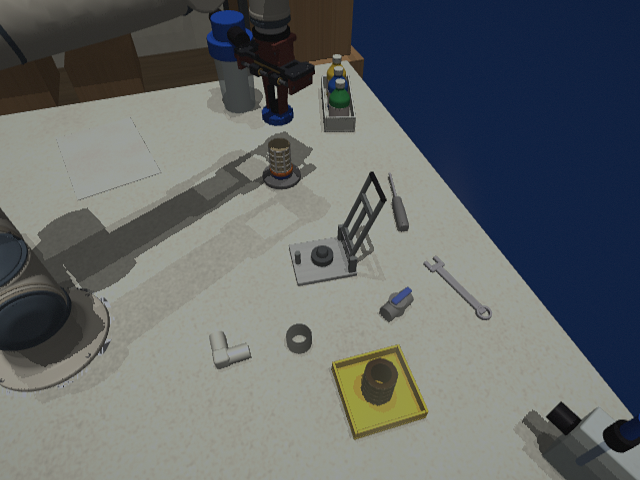

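The cap is held level above the stack (277,115 in the side view). Lowering with force checks.

```bash
python3 - <<'E'
from r import *
T=np.array([.5484,.307])
move_l(at(T,.15),.12); st()
for z in (.138,.131,.1265,.1245):
    move_l(at(T,z),.04); s=st()
    if abs(s["ft_force"][2])>12 or np.hypot(*s["ft_force"][:2])>12: print("STOP");break
else:
    gripper_open(); st("open"); move_l(at(T,.24),.15); hold(.1); st()
snap("r")
E
```

```text
t 54.08 p [0.5485 0.3071 0.1505] gap 0.0295 F [0.1 0.3 0.6]
 t 54.52 p [0.5483 0.3069 0.1377] gap 0.0292 F [-0.6  0.2  0.5]
 t 54.85 p [0.5482 0.3069 0.1304] gap 0.0294 F [ 0.1 -0.5 -1.2]
 t 55.11 p [0.5482 0.3069 0.126 ] gap 0.0297 F [ 0.2 -0.6 -0.2]
 t 55.36 p [0.5483 0.307  0.1244] gap 0.0296 F [ 0.8  0.9 -0.8]
open t 56.37 p [0.5484 0.307  0.1245] gap 0.0876 F [0.5 0.2 0.1]
 t 57.38 p [0.548  0.3068 0.2382] gap 0.0878 F [-0.   0.1  0.1]
```

View pics/wrist_r.png

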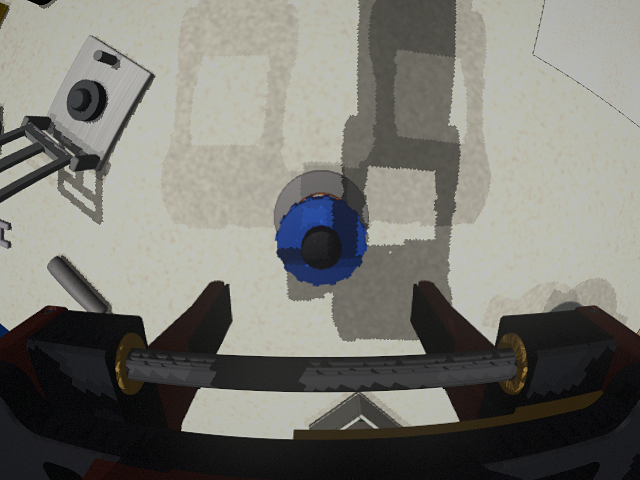

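```bash
python3 - <<'E'
from w import *
im=dict(np.load("wrist_r.npz"))
print("cap plate (exp .113)",wcirc(im,STAND,.113,.035,.006)); print("knob top (exp .135)",wcirc(im,STAND,.135,.015,.006))
s=get_image("side");W=cloud(s); cv2.imwrite("pics/szr.png",cv2.resize(s["frame"][100:200,220:340],None,fx=5,fy=5,interpolation=2))
m=(np.hypot(W[...,0]-.548,W[...,1]-.304)<.03)&(W[...,2]>.08); z=W[m][:,2]; print("side zmax",np.percentile(z,[5,50,90,98]).round(4))
E
```

```text
cap plate (exp .113) (array([0.5481, 0.3072]), 'inl', 302, 496, np.float64(0.113))
knob top (exp .135) (array([0.548 , 0.3071]), 'inl', 121, 137, np.float64(0.1349))
side zmax [0.0875 0.3471 0.4164 0.422 ]
```

View pics/szr.png

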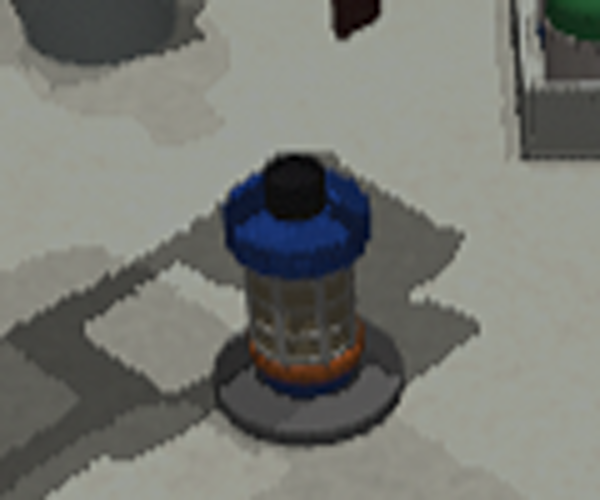

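The stack is complete: plate at 113.0 mm and knob top at 134.9 mm, expected 113 and 135, level and centred. One last look at the lid and tray, then I hand in.

```bash
python3 - <<'E'
from w import *
s=get_image("side"); cv2.imwrite("pics/final.png",s["frame"]); W=cloud(s)
m=(abs(W[...,0]-.66)<.05)&(abs(W[...,1]+.01)<.07)&(W[...,2]>.15); print("lid pts high",m.sum(),np.nanmean(W[m],0).round(3))
t=get_image("top"); print("used in tray",wcirc(t,TRAY,.075,.027,ry=ray,cl=cloud))
st(); print(job_done())
E
```

```text
lid pts high 557 [ 0.65  -0.012  0.18 ]
used in tray (array([ 0.5453, -0.3029]), 'inl', 92, 152, np.float64(0.0741))
 t 57.68 p [0.5483 0.307  0.2396] gap 0.0876 F [-0.3  0.6 -0. ]
the job is handed in; nothing more can be done
None
```

View pics/final.png

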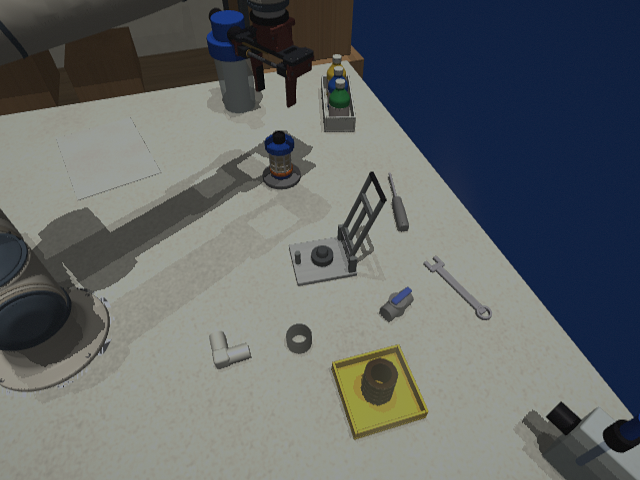

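The filter change is done and handed in at 57.7 s, in the order asked. The dirty cartridge stands upright in the yellow tray and the lid is open past vertical. The seal ring, clean cartridge and cap are stacked on the stand.

**Last checks:**

| Check | Measured | Expected |
|---|---|---|
| Seal ring top | 35.0 mm | 35 mm |
| Clean cartridge top | 104.8 mm | 105 mm |
| Cap plate top | 113.0 mm | 113 mm |
| Knob top | 134.9 mm | 135 mm |

The final picture shows the lid resting open and the dirty cartridge still upright. The gripper was open and clear of the stack when I handed in.

**What disagreed:**
- **Cameras:** the top and side cameras differed by about 5 mm in y. I used values checked with the wrist camera instead, and the clearances absorbed the rest.
- **Ring fit:** one circle fit of the placed ring failed because of a bad outline. I confirmed the ring by its height and by eye.
- **Side height check:** the last side-view height reading of the cap was useless because it picked up the gripper. The cap heights therefore rest on the wrist camera alone.
- **Lid grip:** closing on the lid bar from an offset pulled the arm in, with 60 N at the wrist against a limit of 120 N. I relieved it straight away.

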